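# Find the rocking corner of a jig plate and press its shim flat

### The job

One corner of the jig plate rocks: press down on the corners' blue markers with the fingertips until you feel the corner that gives way, then press the yellow shim lever of that corner flat, so that it stays down and the plate lies level. Leave the other three shim levers up, do not lift or shove the plate, and leave the bearing, spanner, bottle and seal ring where they are.

Things in the scene. Friction and masses are not known exactly. Their poses are not given: they have to be found in the camera images.
- jig_plate: loose aluminium jig plate, H-shaped, 12 mm thick, 0.6 to 1.0 kg: body 80 mm (x) by 188 mm (y), and at each of the four corners an ear 38 mm wide (y) that reaches to 91 mm from the middle (x). Origin: centre of its underside, 42 mm above the bench; z up. It rests on four pads, one under each blue marker; four pins keep it from sliding
- jig_base: fixed dark steel base under the jig, 196 x 272 x 8 mm; origin on the bench under the plate's centre, axes as the plate's; yaw varies by 10 degrees either way. One plate corner (which one varies, and nothing shows it) yields when pressed: from about 2.5 N, to a firm stop 5 mm down at about 4 N, and springs back; the opposite corner rises meanwhile. The other three are firm
- bearing: loose ball bearing, 62 mm across, 16 mm high, lying on the middle of the jig plate round a low spigot; origin centre of underside. Bystander
- spanner: loose combination spanner 191 x 32 x 9 mm lying on the bench beside the jig. Bystander
- thread_lock: loose red bottle with a black cap, 35 mm across, 109 mm high, standing on the bench beside the jig. Bystander
- oil_seal: loose black rubber ring, 50 mm across, 9 mm high, lying on the bench beside the jig. Bystander
- corner_front_left (a point): blue marker disc (18 mm) on top of the front left ear of the jig plate, straight above that corner's pad: the place to press; 54 mm above the bench. In the plate's frame at x = -70 mm, y = +75 mm (front: nearer to the robot)
- corner_back_left (a point): blue marker disc (18 mm) on top of the back left ear of the jig plate, straight above that corner's pad: the place to press; 54 mm above the bench. In the plate's frame at x = +70 mm, y = +75 mm (back: farther from the robot)
- corner_front_right (a point): blue marker disc (18 mm) on top of the front right ear of the jig plate, straight above that corner's pad: the place to press; 54 mm above the bench. In the plate's frame at x = -70 mm, y = -75 mm (front: nearer to the robot)
- corner_back_right (a point): blue marker disc (18 mm) on top of the back right ear of the jig plate, straight above that corner's pad: the place to press; 54 mm above the bench. In the plate's frame at x = +70 mm, y = -75 mm (back: farther from the robot)
- shim_a (a joint): angle of shim lever a, rad: 0 = tail fully up, 0.31 = pressed flat (level) against its stop; starts at 0 to 0.05. About 3 N presses it at the soft corner, and it stays where it is left. It raises a nose under the ear by 6 mm: at the soft corner this just fills the gap, at a firm one it jacks the plate out of level
- tail_a (a point): top centre of the yellow tail pad (22 x 26 x 6 mm) of shim lever a. Each corner has one lever, on the plate's -y side of its ear: pressed flat the pad lies 75 mm from the corner's marker along -y, its top 35 mm above the bench; raised, 13 mm higher and sloping. Hinge parallel to plate x, 42 mm to the pad's +y. Which lever is at which corner varies: take the nearest to that point
- shim_b (a joint): angle of shim lever b, rad: 0 = tail fully up, 0.31 = pressed flat (level) against its stop; starts at 0 to 0.05. About 3 N presses it at the soft corner, and it stays where it is left. It raises a nose under the ear by 6 mm: at the soft corner this just fills the gap, at a firm one it jacks the plate out of level
- tail_b (a point): top centre of the yellow tail pad (22 x 26 x 6 mm) of shim lever b. Each corner has one lever, on the plate's -y side of its ear: pressed flat the pad lies 75 mm from the corner's marker along -y, its top 35 mm above the bench; raised, 13 mm higher and sloping. Hinge parallel to plate x, 42 mm to the pad's +y. Which lever is at which corner varies: take the nearest to that point
- shim_c (a joint): angle of shim lever c, rad: 0 = tail fully up, 0.31 = pressed flat (level) against its stop; starts at 0 to 0.05. About 3 N presses it at the soft corner, and it stays where it is left. It raises a nose under the ear by 6 mm: at the soft corner this just fills the gap, at a firm one it jacks the plate out of level
- tail_c (a point): top centre of the yellow tail pad (22 x 26 x 6 mm) of shim lever c. Each corner has one lever, on the plate's -y side of its ear: pressed flat the pad lies 75 mm from the corner's marker along -y, its top 35 mm above the bench; raised, 13 mm higher and sloping. Hinge parallel to plate x, 42 mm to the pad's +y. Which lever is at which corner varies: take the nearest to that point
- shim_d (a joint): angle of shim lever d, rad: 0 = tail fully up, 0.31 = pressed flat (level) against its stop; starts at 0 to 0.05. About 3 N presses it at the soft corner, and it stays where it is left. It raises a nose under the ear by 6 mm: at the soft corner this just fills the gap, at a firm one it jacks the plate out of level
- tail_d (a point): top centre of the yellow tail pad (22 x 26 x 6 mm) of shim lever d. Each corner has one lever, on the plate's -y side of its ear: pressed flat the pad lies 75 mm from the corner's marker along -y, its top 35 mm above the bench; raised, 13 mm higher and sloping. Hinge parallel to plate x, 42 mm to the pad's +y. Which lever is at which corner varies: take the nearest to that point

How it is judged:
On the way, in this order (a step that is already met when the one before it is completed fails the run):
1. the corner that rocks has been pressed down by the fingers (at least 3 mm) (height (world z) of any of corner_front_left, corner_back_left, corner_front_right, corner_back_right below 0.051 m and contact force between the fingers and jig_plate above 1 N), for 0.05 s.
2. a shim lever is pressed flat (value of joint any of shim_a, shim_b, shim_c, shim_d above 0.27 rad), for 0.1 s.
At the end, for the whole second after the job is handed in: Exactly one shim lever is down (past 0.27 rad, the others under 0.15), and the jig plate lies level (within 0.01 rad), at rest and within 8 mm of where it was: only the rocking corner's lever leaves it level (((value of joint shim_a above 0.27 rad and value of joint each of shim_b, shim_c, shim_d below 0.15 rad) or (value of joint shim_b above 0.27 rad and value of joint each of shim_a, shim_c, shim_d below 0.15 rad) or (value of joint shim_c above 0.27 rad and value of joint each of shim_a, shim_b, shim_d below 0.15 rad) or (value of joint shim_d above 0.27 rad and value of joint each of shim_a, shim_b, shim_c below 0.15 rad)) and angle between jig_plate's own z axis and vertical below 0.01 rad and distance of jig_plate from where it was at the start of the episode below 0.008 m and linear speed of jig_plate below 0.02 m/s); the robot touches nothing.
It fails at once if the lever of a firm corner is pressed, jacking the plate out of level (a lever past 0.15 rad and the plate tilted by more than 0.013 rad with no finger on it) (value of joint any of shim_a, shim_b, shim_c, shim_d above 0.15 rad and angle between jig_plate's own z axis and vertical above 0.013 rad and contact force between the fingers and jig_plate below 0.1 N).
It fails at once if the jig plate is lifted by more than 8 mm or shoved by more than 15 mm (height (world z) of jig_plate above 0.05 m or distance of jig_plate from where it was at the start of the episode above 0.015 m).
It fails at once if the bearing, spanner, bottle or seal ring is moved by more than 20 mm or the bottle is tipped (distance of any of bearing, spanner, thread_lock, oil_seal from where it was at the start of the episode above 0.02 m or angle between thread_lock's own z axis and vertical above 0.4 rad).
It also fails if it takes over 48 s, if anything falls off the work surface, if the arm or the gripper's body presses on something with over 40 N, if the wrist force passes 120 N, or if a joint passes its speed limit or range.

### The arm

A 7-joint arm with a two-finger parallel gripper is mounted at the origin on a cart in front of the work surface, level with it; the furniture and walls round the work are solid. World frame = base frame: x ahead of the robot, y to its left, z up, the work surface at z = 0. Lengths are in m, angles in rad, forces in N, time in s.
With the tool pointing down it reaches from about 0.425 to 0.925 m from the base axis. Payload 6.8 kg.
Tool frame: the origin (TCP) lies on the centre line of the jaws, within the pads' length; the fingertips stand 19 mm ahead of it and the grasp point (between the pads) is the TCP; z points along the fingers, y is the line along which they close (so a half turn about z gives the same grasp; the last joint's range is limited). The gripper opens to 85 mm and grips with 20 to 120 N. Pads are 22 mm wide; open, the fingers measure 114 mm over their backs; the gripper's body (76 mm by 85 mm) begins 54 mm behind the grasp point. The pads swing forward as they close: fully open they stand 13 mm farther back than shut.
Start: joints at [-1.277, 0.477, 0.022, 1.555, -0.011, 1.109, -0.083], TCP at [0.264, 0.621, 0.25] pointing down, gripper open.
Joint ranges: [-2.96, 2.96], [-0.34, 2.1], [-1.41, 1.46], [0.24, 2.44], [-1.37, 4.51], [0.17, 1.92], [-2.96, 2.96]. Speed limits (rad/s): [2.39, 2.39, 3.14, 3.14, 3.14, 3.14, 3.14].

### API

Orientations are given as a rotation vector (axis times angle).
In Python, from bench import r gives the robot as it stands. The module is installed in compiled form; this text tells all that it offers.
- The arm moves only by the tool arm_command, never from a script. Its argument "rows" is a list of rows, each an object of numbers: "fingers": the opening, from -1 (shut) to 1 (fully open); "x", "y", "z": the shift along the tool's x, y, z in m; "ax", "ay", "az": the turn, a rotation vector about the tool's x, y, z in degrees. In form: [{"fingers": .., "x": .., "y": .., "z": .., "ax": .., "ay": .., "az": ..}, ...]. A call has 1 to 10 rows; each row shifts and turns the commanded pose from where the row before left it, along the tool's axes as they then stand; what a row does not reach is not made up. A row lasts 1/12 s, in which the tool goes at most 41.7 mm and 7.16 degrees, less where a joint would pass 70% of its speed; a pose out of reach is approached as far as the arm can. A call is refused whole if a number of a shift passes 0.0417 or a number of a turn 7.16, either way. A call with a gripper value outside its range is refused whole. The fingers move at their own pace and stop on an object; "grip_force" is the grip in N (left out, the last holds). Time passes only in rows, so rows that do not move let the fingers close. It gives the time, the measured TCP pose, the force, the opening and the grip force at its end, in the units of the state.
- r.get_obs(): the state, without advancing time (a new reading comes with each control period).
- r.grab_frame(name): name is "side" or "top"; returns a dict with "frame" (420x560x3 uint8, red, green, blue), "depth" (420x560 float32, m along the optical axis (not along the pixel's ray), 0 where there is no reading), "K" (3x3 intrinsics, pixels), "world_from_camera" (4x4, takes a point from camera to world coordinates). Camera axes: x right, y down, z forward; pixel columns grow to the right and rows downward; lengths in m; the calibration is good to about 2 mm. A picture is of the moment at which its call begins.
- r.hand_in(): hands the job in; it is judged then, once.
The state is a dict: "clock": time; "joints": joint angles; "qvel": joint speeds; "tau": joint torques, N m; "tcp_pos": TCP position; "orientation": TCP orientation; "contact_force": force on the tool from outside, world axes, zero at the start; "moment": the same for the moment, N m; "grip_width": finger opening in m; "gripper_force": force on a finger pad.
Only numpy, scipy, OpenCV 4.12 (cv2) and the standard library are available. Lean on these libraries where they do the work, as an engineer would, in place of code of your own. Each camera call takes 0.05 s, during which the arm holds its last target. There are 200 camera calls.

## Working session

There is one attempt and no reset: what is moved stays moved. The work goes in short steps, Python scripts to look and compute and a tool call to move; the robot and the scene stay as the last step left them, time stands still between calls to the robot, and variables do not carry over. Pictures are saved under pics/ and viewed, at most 10 in all, crops included, and the job is handed in when it is done.

Besides the shell and the picture viewer there is one more tool, called as name(argument=value, ...), one argument or row to a line, values as JSON. arm_command: Moves the arm, as the interface text tells. Its arguments: {"type":"object","properties":{"rows":{"type":"array"},"grip_force":{"type":"number"}},"required":["rows"]}

```bash
mkdir -p pics; python3 - <<'E'
from bench import r
import cv2,numpy as np,pickle
o=r.get_obs()
print({k:np.round(v,3) for k,v in o.items()})
D={}
for n in("top","side"):
    f=r.grab_frame(n);D[n]=f
    cv2.imwrite(f"pics/{n}0.png",f["frame"][:,:,::-1])
    print(n,f["K"],f["world_from_camera"].round(3))
pickle.dump(D,open("d0.pkl","wb"))
def blobs(f,lo,hi,amin=15):
    h=cv2.cvtColor(f["frame"],cv2.COLOR_RGB2HSV)
    m=cv2.inRange(h,lo,hi)
    n,_,s,c=cv2.connectedComponentsWithStats(m)
    for i in range(1,n):
        if s[i,4]<amin: continue
        u,v=c[i];z=f["depth"][int(round(v)),int(round(u))]
        p=f["world_from_camera"]@np.r_[np.linalg.inv(f["K"])@[u,v,1]*z,1]
        print(s[i,4],c[i].round(1),p[:3].round(4))
for n in D:
    print(n,"blue");blobs(D[n],(100,120,50),(130,255,255))
    print(n,"yellow");blobs(D[n],(20,120,80),(35,255,255))
E
```

```text
{'clock': np.float64(0.0), 'joints': array([-1.277,  0.478,  0.022,  1.556, -0.011,  1.109, -0.083]), 'qvel': array([-0.   , -0.   ,  0.002,  0.001,  0.   , -0.001, -0.   ]), 'tau': array([-0.0000e+00, -5.9645e+01,  1.6080e+00, -2.8118e+01,  1.2000e-02,
        1.0000e-02,  0.0000e+00]), 'tcp_pos': array([0.264, 0.621, 0.249]), 'orientation': array([-6.270e-01, -3.078e+00,  3.000e-03]), 'contact_force': array([-0.31 , -0.318,  0.057]), 'moment': array([-0.006,  0.003, -0.017]), 'gripper_force': np.float64(0.0), 'grip_width': np.float64(0.085)}
top [[507.31099139   0.         280.62093589]
 [  0.         507.31099139 210.29824509]
 [  0.           0.           1.        ]] [[-1.400e-02 -9.990e-01  4.800e-02  4.690e-01]
 [-1.000e+00  1.400e-02 -2.000e-03  2.200e-02]
 [ 1.000e-03 -4.800e-02 -9.990e-01  1.328e+00]
 [ 0.000e+00  0.000e+00  0.000e+00  1.000e+00]]
side [[437.10590424   0.         275.41723143]
 [  0.         437.10590424 215.69155018]
 [  0.           0.           1.        ]] [[ 0.947  0.223 -0.232  0.752]
 [ 0.321 -0.684  0.654 -0.588]
 [-0.013 -0.694 -0.72   0.755]
 [ 0.
[... 1217 characters left out ...]
7]
23 [385.8 241. ] [ 0.766  -0.112   0.2331]
28 [240.9 247.6] [ 0.4884 -0.0615  0.0554]
32 [307.9 255.6] [ 0.6262 -0.0379  0.0547]
4639 [354.  386.4] [ 0.7649 -0.364   0.2554]
65 [361.2 339.2] [ 0.7613 -0.3034  0.2567]
137 [410.6 361.9] [ 0.8244 -0.3079  0.2451]
15 [406.1 349. ] [ 0.8146 -0.3036  0.2642]
side yellow
378 [176.5  55.9] [-1.0206  2.2086 -0.8017]
95 [238.7  34.4] [-0.7069  2.7077 -0.8032]
84 [290.7  41.5] [-0.2551  2.7009 -0.7994]
143 [82.6 69.9] [-1.5685  1.7891 -0.793 ]
104 [124.6  77.1] [-1.2271  1.8065 -0.804 ]
69 [249.  223.9] [0.4773 0.0133 0.0478]
69 [311.7 230.6] [0.6146 0.0341 0.0508]
93 [233.3 278.2] [ 0.5013 -0.1347  0.0502]
79 [302.3 287.7] [ 0.6366 -0.1137  0.0498]
```

View pics/top0.png

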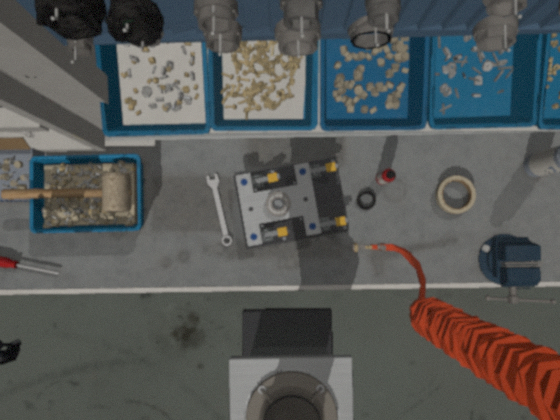

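View pics/side0.png

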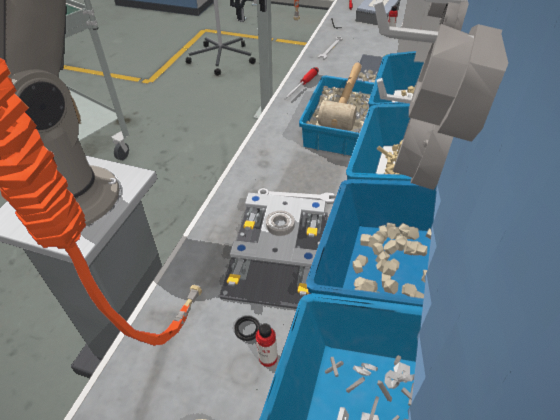

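```bash
python3 - <<'E'
import pickle,numpy as np
from scipy.spatial.transform import Rotation as R
D=pickle.load(open("d0.pkl","rb"))
P=[]
for f in D.values():
    v,u=np.mgrid[:420,:560];z=f["depth"]
    c=np.stack([u*z,v*z,z],-1)@np.linalg.inv(f["K"]).T
    k=z>0
    k=z>0; c=np.stack([u,v,np.ones_like(u)],-1)@np.linalg.inv(f["K"]).T*z[...,None]
    P.append(c[k]@f["world_from_camera"][:3,:3].T+f["world_from_camera"][:3,3])
for p in P:
  print("cols y",np.arange(-.32,.68,.04).round(2))
  for x in np.arange(.20,.86,.04):
    row=[]
    for y in np.arange(-.32,.68,.04):
        q=p[(abs(p[:,0]-x)<.02)&(abs(p[:,1]-y)<.02),2]
        row.append(int(1000*q.max()) if len(q) else -1)
    print(round(x,2),*["%5d"%a for a in row])
print(R.from_rotvec([-.627,-3.078,.003]).as_matrix().round(3))
# plate fit from side+top markers
M=np.array([[.4637,.0875],[.6018,.1104],[.4884,-.0615],[.6262,-.0379]]);L=np.array([[-70,75],[70,75],[-70,-75],[70,-75]])/1e3
c=M.mean(0);a=np.angle(((M-c)@[1,1j]*np.conj(L@[1,1j])).sum());S=np.array([[np.cos(a),-np.sin(a)],[np.sin(a),np.cos(a)]])
print(c,np.degrees(a));print((L@S.T+c).round(4));print(((L-[0,.075])@S.T+c).round(4))
E
```

```text
cols y [-0.32 -0.28 -0.24 -0.2  -0.16 -0.12 -0.08 -0.04 -0.    0.04  0.08  0.12
  0.16  0.2   0.24  0.28  0.32  0.36  0.4   0.44  0.48  0.52  0.56  0.6
  0.64]
0.2  -781  -784  -787  -780  -788  -782  -785  -786  -785  -783  -788  -785  -788  -784  -785  -790  -787  -784  -782  -785  -787  -787  -785  -785  -785
0.24  -791   754   682  -786  -786  -785  -789  -789  -787  -788  -790  -786  -785  -788  -786  -788  -785  -789  -791  -792  -780  -782   351   309  -787
0.28    -1   791   815    -1    -1    -1    -1    -1    -1    -1    -1    -1    -1    -1    -1    -1    -1    -1    -1    -1    -1    -1   313   308    -1
0.32   724   802   810     5     2     3     5     6     5     6     5     4     4     6     7     5     5     4     4     9     4     3     5     6     5
0.36   172   172     7     6     5     7     6     7     6     8     6     6     6     6     6     7     7     6     6     7     7     7     8    19     7
0.4   109    70     6     7     6     7     7     6     5    10     6     6     7     4     8     8     8     5    10     6     7     7     7    22    19
0.44    42  
[... 4046 characters left out ...]
   593   597   577   564   548   266   285   251   319    -1    -1   261   254   420    -1    -1    -1    -1    -1    -1    -1
0.8   666   652   639   626   612   599   328    -1    -1    -1    -1    -1    -1    -1    -1    -1    -1    -1    -1    -1    -1    -1    -1    -1    -1
0.84   290   309   271   283   284   271   304    -1    -1    -1    -1    -1    -1    -1    -1    -1    -1    -1    -1    -1    -1    -1    -1    -1    -1
[[-0.92   0.391 -0.001]
 [ 0.391  0.92  -0.002]
 [-0.    -0.002 -1.   ]]
[0.545025 0.024625] 9.465559882161305
[[ 0.4636  0.0871]
 [ 0.6017  0.1101]
 [ 0.4883 -0.0609]
 [ 0.6264 -0.0378]]
[[ 0.476   0.0131]
 [ 0.6141  0.0361]
 [ 0.5006 -0.1348]
 [ 0.6387 -0.1118]]
```

The top view shows the H-plate, centred near pixel (278,203). Its blue markers and the yellow tails at (272,177), (330,167), (282,231) and (340,221) are all visible. The side view agrees, and it shows 0.3 m high bins just behind the plate, the bottle at (266,345) and the seal at (246,328). The hose ends near (195,290).

I'll yaw to line up with the plate, close the fingers and travel to the front-left marker.

arm_command(
  rows=[
    {"fingers": -1, "az": -6.5},
    {"fingers": -1, "az": -6.5},
    {"fingers": -1, "az": -6.5},
    {"fingers": -1, "az": -6.5},
    {"fingers": -1, "az": -6.5},
    {"fingers": -1, "x": -0.0068, "y": -0.035},
    {"fingers": -1, "x": -0.0068, "y": -0.035},
    {"fingers": -1, "x": -0.0068, "y": -0.035},
    {"fingers": -1, "x": -0.0068, "y": -0.035},
    {"fingers": -1, "x": -0.0068, "y": -0.035},
  ],
  grip_force=20,
)

```text
validation failed for argument at $.ro...
```

arm_command(
  rows=[
    {"fingers": -1, "x": -0.0068, "y": -0.035},
    {"fingers": -1, "x": -0.0068, "y": -0.035},
    {"fingers": -1, "x": -0.0068, "y": -0.035},
    {"fingers": -1, "x": -0.0068, "y": -0.035},
    {"fingers": -1, "x": -0.0068, "y": -0.035},
    {"fingers": -1, "x": -0.0068, "y": -0.035},
    {"fingers": -1, "x": -0.0068, "y": -0.035},
    {"fingers": -1, "x": -0.0068, "y": -0.035},
    {"fingers": -1, "x": -0.0068, "y": -0.035},
    {"fingers": -1, "x": -0.0068, "y": -0.035},
  ],
)

```text
validation failed for argument at $.ro...
```

```bash
cat > h.py <<'E'
from bench import r
import numpy as np
from scipy.spatial.transform import Rotation as R
a=np.radians(9.47);X=np.array([np.cos(a),np.sin(a),0]);Y=np.array([-np.sin(a),np.cos(a),0]);C=np.array([.5450,.0246,0])
o=r.get_obs();T=R.from_rotvec(o["orientation"]).as_matrix();p=o["tcp_pos"]
tip=p+T[:,2]*.019
def st():
    print("t",round(o["clock"],2),"tcp",p.round(4),"tip",tip.round(4),"F",o["contact_force"].round(2),"w",round(o["grip_width"],4))
    print("tip in plate mm",(1000*np.array([(tip-C)@X,(tip-C)@Y,tip[2]])).round(1));print(T.round(3),o["joints"].round(2))
    W=np.c_[-X,Y,[0,0,-1]];print("turn to nominal deg (tool)",np.degrees(R.from_matrix(T.T@W).as_rotvec()).round(2))
def go(x,y,z): # plate-frame tip target m -> tool shift
    print("shift tool mm",(1000*T.T@(C+X*x+Y*y+[0,0,z]-tip)).round(1))
E
python3 -c "
from h import *
st();go(-.07,.075,.060)"
```

```text
t 0.1 tcp [0.2638 0.6208 0.2494] tip [0.2638 0.6207 0.2304] F [-0.34 -0.3  -0.47] w 0.0852
tip in plate mm [-179.3  634.3  230.4]
[[-0.92   0.391 -0.001]
 [ 0.391  0.92  -0.002]
 [-0.    -0.002 -1.   ]] [-1.28  0.48  0.02  1.56 -0.01  1.11 -0.08]
turn to nominal deg (tool) [-1.000e-01 -2.000e-02 -3.249e+01]
shift tool mm [-392.6 -412.7  171.2]
```

arm_command(
  rows=[
    {"fingers": -1, "x": 0, "y": 0, "z": 0, "ax": 0, "ay": 0, "az": -6.5},
    {"fingers": -1, "x": 0, "y": 0, "z": 0, "ax": 0, "ay": 0, "az": -6.5},
    {"fingers": -1, "x": 0, "y": 0, "z": 0, "ax": 0, "ay": 0, "az": -6.5},
    {"fingers": -1, "x": 0, "y": 0, "z": 0, "ax": 0, "ay": 0, "az": -6.5},
    {"fingers": -1, "x": 0, "y": 0, "z": 0, "ax": 0, "ay": 0, "az": -6.5},
    {"fingers": -1, "x": -0.0068, "y": -0.035, "z": 0, "ax": 0, "ay": 0, "az": 0},
    {"fingers": -1, "x": -0.0068, "y": -0.035, "z": 0, "ax": 0, "ay": 0, "az": 0},
    {"fingers": -1, "x": -0.0068, "y": -0.035, "z": 0, "ax": 0, "ay": 0, "az": 0},
    {"fingers": -1, "x": -0.0068, "y": -0.035, "z": 0, "ax": 0, "ay": 0, "az": 0},
    {"fingers": -1, "x": -0.0068, "y": -0.035, "z": 0, "ax": 0, "ay": 0, "az": 0},
  ],
  grip_force=20,
)

```text
clock: 0.93
tcp_pos: [0.3266, 0.4523, 0.2498]
orientation: [0.26, -3.13, 0.001]
contact_force: [0.2, -0.2, 0.1]
grip_width: -0.0002
gripper_force: 0.0
```

arm_command(
  rows=[
    {"fingers": -1, "x": -0.0075, "y": -0.0383, "z": 0.012, "ax": 0, "ay": 0, "az": 0},
    {"fingers": -1, "x": -0.0075, "y": -0.0383, "z": 0.012, "ax": 0, "ay": 0, "az": 0},
    {"fingers": -1, "x": -0.0075, "y": -0.0383, "z": 0.012, "ax": 0, "ay": 0, "az": 0},
    {"fingers": -1, "x": -0.0075, "y": -0.0383, "z": 0.012, "ax": 0, "ay": 0, "az": 0},
    {"fingers": -1, "x": -0.0075, "y": -0.0383, "z": 0.012, "ax": 0, "ay": 0, "az": 0},
    {"fingers": -1, "x": -0.0075, "y": -0.0383, "z": 0.012, "ax": 0, "ay": 0, "az": 0},
    {"fingers": -1, "x": -0.0075, "y": -0.0383, "z": 0.012, "ax": 0, "ay": 0, "az": 0},
    {"fingers": -1, "x": -0.0075, "y": -0.0383, "z": 0.012, "ax": 0, "ay": 0, "az": 0},
    {"fingers": -1, "x": -0.0075, "y": -0.0383, "z": 0.012, "ax": 0, "ay": 0, "az": 0},
    {"fingers": -1, "x": -0.0075, "y": -0.0383, "z": 0.012, "ax": 0, "ay": 0, "az": 0},
  ],
)

```text
clock: 1.77
tcp_pos: [0.4635, 0.087, 0.1298]
orientation: [-0.26, 3.131, -0.0]
contact_force: [1.4, 1.2, 0.1]
grip_width: -0.0002
gripper_force: 0.0
```

```bash
python3 -c "
from h import *
st();go(-.07,.075,.060)"
```

```text
t 1.77 tcp [0.4635 0.087  0.1298] tip [0.4635 0.087  0.1108] F [1.38 1.21 0.1 ] w -0.0002
tip in plate mm [-70.1  74.9 110.8]
[[-0.986 -0.165  0.   ]
 [-0.165  0.986 -0.   ]
 [-0.    -0.    -1.   ]] [-0.41  0.31  0.1   2.14 -0.05  0.69  1.47]
turn to nominal deg (tool) [-0.    0.    0.02]
shift tool mm [-0.1  0.1 50.8]
```

arm_command(
  rows=[
    {"fingers": -1, "x": 0, "y": 0, "z": 0.016, "ax": 0, "ay": 0, "az": 0},
    {"fingers": -1, "x": 0, "y": 0, "z": 0.016, "ax": 0, "ay": 0, "az": 0},
    {"fingers": -1, "x": 0, "y": 0, "z": 0.016, "ax": 0, "ay": 0, "az": 0},
    {"fingers": -1, "x": 0, "y": 0, "z": 0.003, "ax": 0, "ay": 0, "az": 0},
    {"fingers": -1, "x": 0, "y": 0, "z": 0.002, "ax": 0, "ay": 0, "az": 0},
    {"fingers": -1, "x": 0, "y": 0, "z": 0.001, "ax": 0, "ay": 0, "az": 0},
    {"fingers": -1, "x": 0, "y": 0, "z": 0.001, "ax": 0, "ay": 0, "az": 0},
    {"fingers": -1, "x": 0, "y": 0, "z": 0.001, "ax": 0, "ay": 0, "az": 0},
    {"fingers": -1, "x": 0, "y": 0, "z": 0, "ax": 0, "ay": 0, "az": 0},
  ],
)

```text
clock: 2.52
tcp_pos: [0.4637, 0.0891, 0.0748]
orientation: [-0.26, 3.13, 0.0]
contact_force: [0.1, 0.2, -0.5]
grip_width: 0.0003
gripper_force: 0.0
```

arm_command(
  rows=[
    {"fingers": -1, "x": 0, "y": 0, "z": 0.001, "ax": 0, "ay": 0, "az": 0},
    {"fingers": -1, "x": 0, "y": 0, "z": 0.001, "ax": 0, "ay": 0, "az": 0},
    {"fingers": -1, "x": 0, "y": 0, "z": 0, "ax": 0, "ay": 0, "az": 0},
    {"fingers": -1, "x": 0, "y": 0, "z": 0, "ax": 0, "ay": 0, "az": 0},
  ],
)

```text
clock: 2.85
tcp_pos: [0.4637, 0.089, 0.0731]
orientation: [-0.259, 3.13, 0.001]
contact_force: [-2.0, -0.6, 8.7]
grip_width: 0.0003
gripper_force: 4.2
```

Front-left is firm: 8.7 N with the tip held at 54 mm. Next is front-right.

arm_command(
  rows=[
    {"fingers": -1, "x": 0, "y": 0, "z": -0.022, "ax": 0, "ay": 0, "az": 0},
    {"fingers": -1, "x": 0, "y": -0.0375, "z": 0, "ax": 0, "ay": 0, "az": 0},
    {"fingers": -1, "x": 0, "y": -0.0375, "z": 0, "ax": 0, "ay": 0, "az": 0},
    {"fingers": -1, "x": 0, "y": -0.0375, "z": 0, "ax": 0, "ay": 0, "az": 0},
    {"fingers": -1, "x": 0, "y": -0.0375, "z": 0, "ax": 0, "ay": 0, "az": 0},
    {"fingers": -1, "x": 0, "y": 0, "z": 0.01, "ax": 0, "ay": 0, "az": 0},
    {"fingers": -1, "x": 0, "y": 0, "z": 0.007, "ax": 0, "ay": 0, "az": 0},
    {"fingers": -1, "x": 0, "y": 0, "z": 0.003, "ax": 0, "ay": 0, "az": 0},
    {"fingers": -1, "x": 0, "y": 0, "z": 0, "ax": 0, "ay": 0, "az": 0},
  ],
)

```text
clock: 3.6
tcp_pos: [0.4875, -0.058, 0.0736]
orientation: [0.262, -3.129, -0.001]
contact_force: [0.5, 0.6, 0.5]
grip_width: 0.0001
gripper_force: 0.0
```

arm_command(
  rows=[
    {"fingers": -1, "x": 0, "y": 0, "z": 0.001, "ax": 0, "ay": 0, "az": 0},
    {"fingers": -1, "x": 0, "y": 0, "z": 0.001, "ax": 0, "ay": 0, "az": 0},
    {"fingers": -1, "x": 0, "y": 0, "z": 0, "ax": 0, "ay": 0, "az": 0},
    {"fingers": -1, "x": 0, "y": 0, "z": 0, "ax": 0, "ay": 0, "az": 0},
  ],
)

```text
clock: 3.93
tcp_pos: [0.488, -0.0576, 0.073]
orientation: [0.263, -3.131, -0.001]
contact_force: [-2.5, 2.4, 9.2]
grip_width: -0.0001
gripper_force: 4.1
```

```bash
python3 -c "
from h import *
st();go(-.07,-.075,.054)"
```

```text
t 3.93 tcp [ 0.488  -0.0576  0.073 ] tip [ 0.488  -0.0576  0.054 ] F [-2.51  2.39  9.22] w -0.0001
tip in plate mm [-69.7 -71.7  54. ]
[[-0.986 -0.167 -0.   ]
 [-0.167  0.986  0.001]
 [-0.     0.001 -1.   ]] [-0.1   0.44  0.11  2.13 -0.09  0.57  1.81]
turn to nominal deg (tool) [0.05 0.   0.13]
shift tool mm [ 0.3 -3.3  0. ]
```

Front-right is firm too. I'll lift and tilt the hand back by 25°, which keeps it clear of the bins, then do the back corners.

arm_command(
  rows=[
    {"fingers": -1, "x": 0, "y": 0, "z": -0.04, "ax": 0, "ay": 0, "az": 0},
    {"fingers": -1, "x": 0, "y": 0, "z": 0, "ax": 0, "ay": -6.25, "az": 0},
    {"fingers": -1, "x": 0, "y": 0, "z": 0, "ax": 0, "ay": -6.25, "az": 0},
    {"fingers": -1, "x": 0, "y": 0, "z": 0, "ax": 0, "ay": -6.25, "az": 0},
    {"fingers": -1, "x": 0, "y": 0, "z": 0, "ax": 0, "ay": -6.25, "az": 0},
    {"fingers": -1, "x": 0, "y": 0, "z": 0, "ax": 0, "ay": 0, "az": 0},
  ],
)

```text
clock: 4.43
tcp_pos: [0.4838, -0.0545, 0.1111]
orientation: [-0.235, 2.792, 0.066]
contact_force: [-0.6, -0.3, -0.2]
grip_width: -0.0005
gripper_force: 0.0
```

```bash
python3 -c "
from h import *
st();go(.076,-.075,.085)
import pickle
P=[]
for f in pickle.load(open('d0.pkl','rb')).values():
    v,u=np.mgrid[:420,:560];z=f['depth']
    c=np.stack([u,v,np.ones_like(u)],-1)@np.linalg.inv(f['K']).T*z[...,None]
    P.append(c[z>0]@f['world_from_camera'][:3,:3].T+f['world_from_camera'][:3,3])
p=np.vstack(P);k=(abs(p[:,1])<.2)&(p[:,0]>.6)
for a,b in((.1,.2),(.2,.28),(.28,.32),(.32,.6)):
    q=p[k&(p[:,2]>a)&(p[:,2]<b)];print(a,b,len(q),np.percentile(q[:,0],[0,1,5]) if len(q) else '')
"
```

```text
t 4.43 tcp [ 0.4838 -0.0545  0.1111] tip [ 0.49   -0.0531  0.0932] F [-0.6  -0.31 -0.17] w -0.0005
tip in plate mm [-67.  -67.6  93.2]
[[-0.93  -0.17   0.327]
 [-0.154  0.985  0.073]
 [-0.335  0.017 -0.942]] [ 0.02  0.27  0.02  2.34 -0.44  0.22  2.19]
turn to nominal deg (tool) [ 1.04 19.56  0.14]
shift tool mm [-132.    -8.4   55.5]
0.1 0.2 0 
0.2 0.28 20277 [0.6795497  0.68243591 0.69565506]
0.28 0.32 8966 [0.67627192 0.67919214 0.68220308]
0.32 0.6 7829 [0.73210199 0.74916906 0.75304359]
```

arm_command(
  rows=[
    {"fingers": -1, "x": -0.0264, "y": -0.0017, "z": 0.0111, "ax": 0, "ay": 0, "az": 0},
    {"fingers": -1, "x": -0.0264, "y": -0.0017, "z": 0.0111, "ax": 0, "ay": 0, "az": 0},
    {"fingers": -1, "x": -0.0264, "y": -0.0017, "z": 0.0111, "ax": 0, "ay": 0, "az": 0},
    {"fingers": -1, "x": -0.0264, "y": -0.0017, "z": 0.0111, "ax": 0, "ay": 0, "az": 0},
    {"fingers": -1, "x": -0.0264, "y": -0.0017, "z": 0.0111, "ax": 0, "ay": 0, "az": 0},
    {"fingers": -1, "x": 0, "y": 0, "z": 0, "ax": 0, "ay": 0, "az": 0},
    {"fingers": -1, "x": 0, "y": 0, "z": 0, "ax": 0, "ay": 0, "az": 0},
  ],
)

```text
clock: 5.02
tcp_pos: [0.6306, -0.0363, 0.1035]
orientation: [-0.242, 2.791, 0.062]
contact_force: [-0.7, 0.5, -0.3]
grip_width: -0.0003
gripper_force: 0.0
```

```bash
python3 -c "
from h import *
st();go(.076,-.075,.062)"
```

```text
t 5.02 tcp [ 0.6306 -0.0363  0.1035] tip [ 0.6368 -0.035   0.0856] F [-0.7   0.47 -0.33] w -0.0003
tip in plate mm [ 80.8 -73.9  85.6]
[[-0.928 -0.174  0.328]
 [-0.16   0.985  0.071]
 [-0.336  0.014 -0.942]] [-0.1   0.47  0.11  2.03 -0.38  0.33  2.08]
turn to nominal deg (tool) [ 0.88 19.62  0.44]
shift tool mm [12.4 -1.4 20.6]
```

arm_command(
  rows=[
    {"fingers": -1, "x": 0.006, "y": -0.0007, "z": 0.01, "ax": 0, "ay": 0, "az": 0},
    {"fingers": -1, "x": 0.0062, "y": -0.0007, "z": 0.0106, "ax": 0, "ay": 0, "az": 0},
    {"fingers": -1, "x": 0.0005, "y": 0, "z": 0.0014, "ax": 0, "ay": 0, "az": 0},
    {"fingers": -1, "x": 0.0005, "y": 0, "z": 0.0014, "ax": 0, "ay": 0, "az": 0},
    {"fingers": -1, "x": 0, "y": 0, "z": 0, "ax": 0, "ay": 0, "az": 0},
  ],
)

```text
clock: 5.43
tcp_pos: [0.624, -0.0399, 0.077]
orientation: [-0.238, 2.792, 0.062]
contact_force: [1.1, 0.5, -0.6]
grip_width: -0.0001
gripper_force: 0.0
```

arm_command(
  rows=[
    {"fingers": -1, "x": 0.0004, "y": 0, "z": 0.001, "ax": 0, "ay": 0, "az": 0},
    {"fingers": -1, "x": 0.0004, "y": 0, "z": 0.001, "ax": 0, "ay": 0, "az": 0},
    {"fingers": -1, "x": 0, "y": 0, "z": 0, "ax": 0, "ay": 0, "az": 0},
    {"fingers": -1, "x": 0, "y": 0, "z": 0, "ax": 0, "ay": 0, "az": 0},
  ],
)

```text
clock: 5.77
tcp_pos: [0.6243, -0.0401, 0.075]
orientation: [-0.237, 2.791, 0.062]
contact_force: [-1.1, -0.7, -0.5]
grip_width: -0.0
gripper_force: 0.0
```

```bash
python3 -c "
from h import *
st();go(.076,-.075,.058)"
```

```text
t 5.77 tcp [ 0.6243 -0.0401  0.075 ] tip [ 0.6305 -0.0388  0.0571] F [-1.1  -0.73 -0.53] w -0.0
tip in plate mm [ 73.9 -76.6  57.1]
[[-0.929 -0.171  0.329]
 [-0.156  0.985  0.071]
 [-0.336  0.015 -0.942]] [-0.05  0.51  0.07  2.06 -0.41  0.26  2.12]
turn to nominal deg (tool) [ 0.91 19.63  0.24]
shift tool mm [-2.2  1.6 -0.1]
```

arm_command(
  rows=[
    {"fingers": -1, "x": 0.0004, "y": 0, "z": 0.001, "ax": 0, "ay": 0, "az": 0},
    {"fingers": -1, "x": 0.0004, "y": 0, "z": 0.001, "ax": 0, "ay": 0, "az": 0},
    {"fingers": -1, "x": 0, "y": 0, "z": 0, "ax": 0, "ay": 0, "az": 0},
    {"fingers": -1, "x": 0, "y": 0, "z": 0, "ax": 0, "ay": 0, "az": 0},
  ],
)

```text
clock: 6.1
tcp_pos: [0.6245, -0.0402, 0.073]
orientation: [-0.237, 2.79, 0.062]
contact_force: [-0.8, -0.1, 3.3]
grip_width: 0.0
gripper_force: 1.6
```

arm_command(
  rows=[
    {"fingers": -1, "x": 0.0004, "y": 0, "z": 0.001, "ax": 0, "ay": 0, "az": 0},
    {"fingers": -1, "x": 0.0004, "y": 0, "z": 0.001, "ax": 0, "ay": 0, "az": 0},
    {"fingers": -1, "x": 0, "y": 0, "z": 0, "ax": 0, "ay": 0, "az": 0},
    {"fingers": -1, "x": 0, "y": 0, "z": 0, "ax": 0, "ay": 0, "az": 0},
  ],
)

```text
clock: 6.43
tcp_pos: [0.6246, -0.0403, 0.0708]
orientation: [-0.237, 2.79, 0.062]
contact_force: [1.4, -0.6, 4.4]
grip_width: -0.0001
gripper_force: 2.2
```

arm_command(
  rows=[
    {"fingers": -1, "x": 0.0004, "y": 0, "z": 0.001, "ax": 0, "ay": 0, "az": 0},
    {"fingers": -1, "x": 0.0004, "y": 0, "z": 0.001, "ax": 0, "ay": 0, "az": 0},
    {"fingers": -1, "x": 0, "y": 0, "z": 0, "ax": 0, "ay": 0, "az": 0},
    {"fingers": -1, "x": 0, "y": 0, "z": 0, "ax": 0, "ay": 0, "az": 0},
  ],
)

```text
clock: 6.77
tcp_pos: [0.6248, -0.0404, 0.0693]
orientation: [-0.236, 2.789, 0.062]
contact_force: [-0.6, -0.8, 11.1]
grip_width: -0.0002
gripper_force: 5.6
```

arm_command(
  rows=[
    {"fingers": -1, "x": 0.0004, "y": 0, "z": 0.001, "ax": 0, "ay": 0, "az": 0},
    {"fingers": -1, "x": 0.0004, "y": 0, "z": 0.001, "ax": 0, "ay": 0, "az": 0},
    {"fingers": -1, "x": 0, "y": 0, "z": 0, "ax": 0, "ay": 0, "az": 0},
    {"fingers": -1, "x": 0, "y": 0, "z": 0, "ax": 0, "ay": 0, "az": 0},
  ],
)

```text
clock: 7.1
tcp_pos: [0.625, -0.0404, 0.0687]
orientation: [-0.236, 2.787, 0.062]
contact_force: [-7.7, -1.0, 26.8]
grip_width: -0.0002
gripper_force: 13.2
```

```bash
python3 -c "
from h import *
st();go(.070,-.150,.075)
f=r.grab_frame('side');import cv2
cv2.imwrite('pics/s1.png',cv2.resize(f['frame'][170:320,190:390,::-1],(800,600)))"
```

```text
t 7.1 tcp [ 0.625  -0.0404  0.0687] tip [ 0.6313 -0.039   0.0509] F [-7.65 -0.97 26.77] w -0.0002
tip in plate mm [ 74.7 -77.   50.9]
[[-0.928 -0.171  0.332]
 [-0.156  0.985  0.072]
 [-0.339  0.015 -0.941]] [-0.04  0.52  0.05  2.06 -0.42  0.24  2.13]
turn to nominal deg (tool) [ 0.9  19.82  0.21]
shift tool mm [ -3.7 -72.7 -25.5]
```

The back-right corner gave way by about 5 mm at 3–4.4 N and then hit its stop, so that's the rocking one. Next is its lever.

arm_command(
  rows=[
    {"fingers": -1, "x": -0.0045, "y": 0, "z": -0.0125, "ax": 0, "ay": 0, "az": 0},
    {"fingers": -1, "x": -0.0045, "y": 0, "z": -0.0125, "ax": 0, "ay": 0, "az": 0},
    {"fingers": -1, "x": -0.001, "y": -0.0252, "z": 0, "ax": 0, "ay": 0, "az": 0},
    {"fingers": -1, "x": -0.001, "y": -0.0252, "z": 0, "ax": 0, "ay": 0, "az": 0},
    {"fingers": -1, "x": -0.001, "y": -0.0252, "z": 0, "ax": 0, "ay": 0, "az": 0},
    {"fingers": -1, "x": 0, "y": 0, "z": 0, "ax": 0, "ay": 0, "az": 0},
    {"fingers": -1, "x": 0, "y": 0, "z": 0, "ax": 0, "ay": 0, "az": 0},
  ],
)

```text
clock: 7.73
tcp_pos: [0.6384, -0.1163, 0.0915]
orientation: [-0.233, 2.794, 0.062]
contact_force: [0.6, 1.4, -1.9]
grip_width: 0.0
gripper_force: 0.0
```

```bash
python3 -c "
from h import *
st();go(.078,-.153,.056)
import cv2,pickle
f=r.grab_frame('side');cv2.imwrite('pics/s2.png',cv2.resize(f['frame'][170:350,190:430,::-1],(800,600)))"
```

```text
t 7.73 tcp [ 0.6384 -0.1163  0.0915] tip [ 0.6446 -0.1149  0.0735] F [ 0.6   1.36 -1.92] w 0.0
tip in plate mm [  75.3 -154.    73.5]
[[-0.93  -0.168  0.326]
 [-0.153  0.986  0.071]
 [-0.333  0.016 -0.943]] [ 0.11  0.52  0.04  1.98 -0.41  0.35  2.24]
turn to nominal deg (tool) [ 0.92 19.47  0.06]
shift tool mm [ 3.3  0.7 17.4]
```

View pics/s2.png

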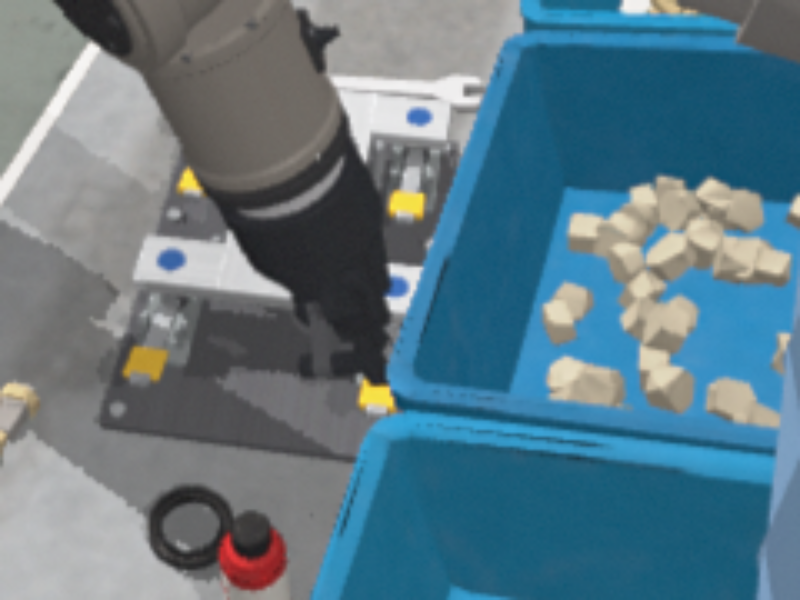

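The picture shows the fingertips just above the back-right tail pad at (376,396), clear of the bins. The bottle at (252,550) and the seal ring at (190,527) haven't moved. Pressing down now.

arm_command(
  rows=[
    {"fingers": -1, "x": 0.0015, "y": 0, "z": 0.0087, "ax": 0, "ay": 0, "az": 0},
    {"fingers": -1, "x": 0.0018, "y": 0, "z": 0.0087, "ax": 0, "ay": 0, "az": 0},
    {"fingers": -1, "x": 0.001, "y": 0, "z": 0.0028, "ax": 0, "ay": 0, "az": 0},
    {"fingers": -1, "x": 0.001, "y": 0, "z": 0.0028, "ax": 0, "ay": 0, "az": 0},
    {"fingers": -1, "x": 0, "y": 0, "z": 0, "ax": 0, "ay": 0, "az": 0},
  ],
)

```text
clock: 8.2
tcp_pos: [0.6417, -0.1127, 0.068]
orientation: [-0.239, 2.793, 0.064]
contact_force: [-0.2, -0.2, 0.2]
grip_width: -0.0001
gripper_force: 0.1
```

arm_command(
  rows=[
    {"fingers": -1, "x": 0.0007, "y": 0, "z": 0.0019, "ax": 0, "ay": 0, "az": 0},
    {"fingers": -1, "x": 0.0007, "y": 0, "z": 0.0019, "ax": 0, "ay": 0, "az": 0},
    {"fingers": -1, "x": 0.0007, "y": 0, "z": 0.0019, "ax": 0, "ay": 0, "az": 0},
    {"fingers": -1, "x": 0, "y": 0, "z": 0, "ax": 0, "ay": 0, "az": 0},
  ],
)

```text
clock: 8.53
tcp_pos: [0.6423, -0.114, 0.063]
orientation: [-0.236, 2.791, 0.062]
contact_force: [-1.4, -0.9, 1.9]
grip_width: 0.0
gripper_force: 0.6
```

```bash
python3 -c "
from h import *
st();go(.078,-.153,.0387)"
```

```text
t 8.53 tcp [ 0.6423 -0.114   0.063 ] tip [ 0.6485 -0.1126  0.0451] F [-1.43 -0.93  1.89] w 0.0
tip in plate mm [  79.5 -152.4   45.1]
[[-0.929 -0.171  0.329]
 [-0.156  0.985  0.071]
 [-0.336  0.015 -0.942]] [ 0.13  0.56  0.01  1.98 -0.42  0.29  2.26]
turn to nominal deg (tool) [ 0.89 19.63  0.22]
shift tool mm [ 3.6 -0.7  5.5]
```

arm_command(
  rows=[
    {"fingers": -1, "x": 0.0007, "y": 0, "z": 0.0019, "ax": 0, "ay": 0, "az": 0},
    {"fingers": -1, "x": 0.0007, "y": 0, "z": 0.0019, "ax": 0, "ay": 0, "az": 0},
    {"fingers": -1, "x": 0.0007, "y": 0, "z": 0.0019, "ax": 0, "ay": 0, "az": 0},
    {"fingers": -1, "x": 0, "y": 0, "z": 0, "ax": 0, "ay": 0, "az": 0},
  ],
)

```text
clock: 8.87
tcp_pos: [0.6424, -0.1138, 0.0568]
orientation: [-0.237, 2.791, 0.062]
contact_force: [-0.1, -1.9, 1.5]
grip_width: 0.0003
gripper_force: 0.7
```

arm_command(
  rows=[
    {"fingers": -1, "x": 0.0004, "y": 0, "z": 0.001, "ax": 0, "ay": 0, "az": 0},
    {"fingers": -1, "x": 0.0004, "y": 0, "z": 0.001, "ax": 0, "ay": 0, "az": 0},
    {"fingers": -1, "x": 0, "y": 0, "z": 0, "ax": 0, "ay": 0, "az": 0},
  ],
)

```text
clock: 9.12
tcp_pos: [0.6425, -0.1137, 0.0552]
orientation: [-0.237, 2.79, 0.062]
contact_force: [-1.1, -1.9, 6.5]
grip_width: -0.0001
gripper_force: 2.7
```

arm_command(
  rows=[
    {"fingers": -1, "x": 0.0004, "y": 0, "z": 0.001, "ax": 0, "ay": 0, "az": 0},
    {"fingers": -1, "x": 0.0004, "y": 0, "z": 0.001, "ax": 0, "ay": 0, "az": 0},
    {"fingers": -1, "x": 0, "y": 0, "z": 0, "ax": 0, "ay": 0, "az": 0},
    {"fingers": -1, "x": 0, "y": 0, "z": 0, "ax": 0, "ay": 0, "az": 0},
  ],
)

```text
clock: 9.45
tcp_pos: [0.6427, -0.1138, 0.0545]
orientation: [-0.237, 2.789, 0.062]
contact_force: [-6.7, -1.0, 16.6]
grip_width: -0.0001
gripper_force: 8.7
```

The stop is reached, with 16.6 N and almost no further travel. I'll lift off, retreat along -x and check.

arm_command(
  rows=[
    {"fingers": -1, "x": -0.004, "y": 0, "z": -0.012, "ax": 0, "ay": 0, "az": 0},
    {"fingers": -1, "x": -0.008, "y": 0, "z": -0.03, "ax": 0, "ay": 0, "az": 0},
    {"fingers": -1, "x": -0.008, "y": 0, "z": -0.035, "ax": 0, "ay": 0, "az": 0},
    {"fingers": -1, "x": 0, "y": 0, "z": -0.04, "ax": 0, "ay": 0, "az": 0},
    {"fingers": -1, "x": 0, "y": 0, "z": -0.04, "ax": 0, "ay": 0, "az": 0},
    {"fingers": -1, "x": 0.02, "y": 0, "z": -0.03, "ax": 0, "ay": 0, "az": 0},
    {"fingers": -1, "x": 0.03, "y": 0, "z": -0.02, "ax": 0, "ay": 0, "az": 0},
    {"fingers": -1, "x": 0, "y": 0, "z": 0, "ax": 0, "ay": 0, "az": 0},
    {"fingers": -1, "x": 0, "y": 0, "z": 0, "ax": 0, "ay": 0, "az": 0},
  ],
)

```text
clock: 10.2
tcp_pos: [0.5446, -0.133, 0.2383]
orientation: [-0.236, 2.791, 0.063]
contact_force: [0.9, 0.1, 0.7]
grip_width: 0.0
gripper_force: 0.0
```

```bash
python3 - <<'E'
from h import *
import cv2
st()
for n in("side","top"):
    f=r.grab_frame(n);cv2.imwrite(f"pics/{n}3.png",cv2.resize(f["frame"][150:350,190:430,::-1],(720,600)) if n=="side" else f["frame"][:,:,::-1])
    h=cv2.cvtColor(f["frame"],cv2.COLOR_RGB2HSV)
    for lo,hi in(((100,120,50),(130,255,255)),((20,120,80),(35,255,255))):
        k,l,s,c=cv2.connectedComponentsWithStats(cv2.inRange(h,lo,hi))
        for i in range(1,k):
            if not 10<s[i,4]<120: continue
            u,v=c[i];z=np.median(f["depth"][l==i])
            q=(f["world_from_camera"]@np.r_[np.linalg.inv(f["K"])@[u,v,1]*z,1])[:3]
            if q[2]<.07 and .42<q[0]<.68 and abs(q[1])<.16: print(n,lo[0],s[i,4],q.round(4))
E
```

```text
t 10.2 tcp [ 0.5446 -0.133   0.2383] tip [ 0.5508 -0.1317  0.2204] F [0.93 0.08 0.72] w 0.0
tip in plate mm [ -20.  -155.1  220.4]
[[-0.929 -0.17   0.329]
 [-0.155  0.985  0.072]
 [-0.336  0.016 -0.942]] [ 0.06  0.17  0.17  2.07 -0.3   0.61  2.17]
turn to nominal deg (tool) [ 0.94 19.63  0.18]
side 100 21 [0.4636 0.0869 0.0547]
side 100 23 [0.6015 0.1099 0.055 ]
side 100 30 [ 0.488  -0.0605  0.0548]
side 100 33 [ 0.6261 -0.0379  0.0548]
side 20 70 [0.6139 0.038  0.0465]
side 20 92 [ 0.5012 -0.1343  0.0495]
side 20 98 [ 0.6359 -0.1122  0.0354]
top 100 16 [ 0.6276 -0.0367  0.0538]
top 100 14 [0.6035 0.1116 0.0533]
top 100 15 [ 0.49   -0.059   0.0547]
top 100 15 [0.4649 0.0887 0.0544]
top 20 81 [ 0.6387 -0.1103  0.0347]
top 20 85 [0.6134 0.0398 0.0475]
top 20 76 [ 0.5006 -0.1299  0.0472]
top 20 84 [0.4769 0.0167 0.0466]
```

View pics/side3.png

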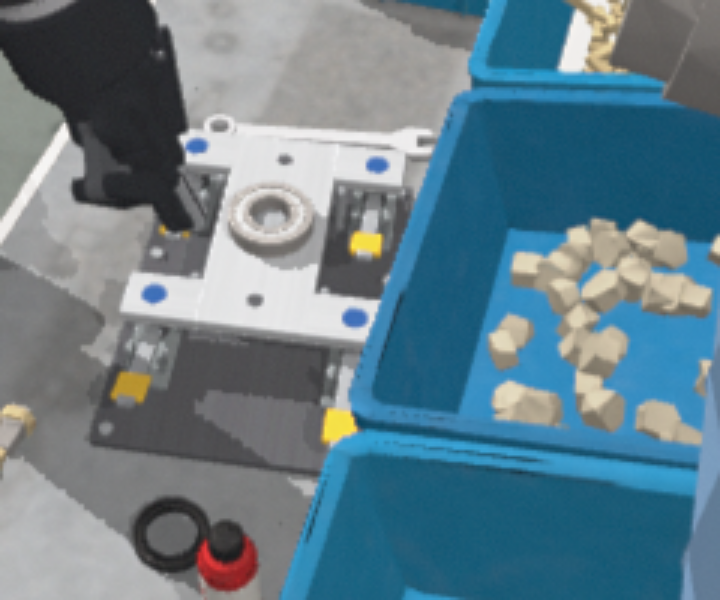

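The picture shows the back-right tail flat at (338,427), with its top measured at 35 mm. The other three are still up at 47–49 mm. All four markers sit at about 54.8 mm, so the plate is level, and the arm is clear.

```bash
python3 -c "
from bench import r
print(r.hand_in())"
```

```text
the job is handed in; nothing more can be done
None
```

The back-right corner was the one that rocked; I pressed its shim lever flat, and at hand-in the cameras showed it down, the other three up and the plate level (the hand-in call returned no verdict).

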